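# Clear the stock box and hold its lid on balance

### The arm

A 6-joint arm with a two-finger parallel gripper is mounted at the origin on the work surface. World frame = base frame: x ahead of the robot, y to its left, z up, the work surface at z = 0. Lengths are in mm, angles in rad, forces in N, time in s.
With the tool pointing down it reaches from about 350 to 875 mm from the base axis. Payload 4.2 kg.
Tool frame: the origin (TCP) lies midway between the tips of the shut fingers; the grasp point (between the pads) lies 19 mm behind it; z points along the fingers, y is the direction in which the jaws open and shut (so a half turn about z gives the same grasp; the last joint's range is limited). The gripper opens to 85 mm and grips with 20 to 120 N. Pads are 22 mm wide; open, the fingers measure 114 mm over their backs; the gripper's body (76 mm by 85 mm) begins 54 mm behind the grasp point. The pads swing forward as they close: fully open they stand 13 mm farther back than shut.
Start: joints at [-0.844, 0.385, 0.008, 0, -1.194, -0.259], TCP at [281.838, -557.823, 197.212] pointing down, gripper open.
Joint ranges: [-3.14, 3.14], [-1.21, 2.06], [-1.07, 1.41], [-3.16, 2.05], [-2.99, -0.16], [-3.1, 3.1]. Speed limits (rad/s): [2.79, 2.79, 3.14, 3.14, 3.14, 3.14].

### API

Orientations are given as a unit quaternion [w, x, y, z].
In Python, from station import bot gives the robot as it stands. The module is installed in compiled form; this text tells all that it offers. Calls block until the motion is done:
- bot.reach(position, orientation): joint-space move of the TCP to a pose.
- bot.move_straight(position, ori=None, rate=150, f_stop=None): straight line of the TCP; ori=None keeps the orientation; rate is the mean speed in mm/s. With f_stop (N) it stops when the force on the tool has changed by that much, and returns True; else False.
- bot.goto_joints(angles): joint-space move.
- bot.move_gripper(opening): finger opening in mm; the grip force is fixed at half the most; returns when the fingers have stopped.
- bot.dwell(seconds).
- bot.inverse_kinematics(position, orientation): joint angles nearest the present ones, or None.
- bot.state(): the state.
- bot.snapshot(name): name is "side" or "top"; returns the picture (420x560x3 uint8, red, green, blue); there is no depth.
- bot.camera_model(name): a dict with "fx", "fy", "cx", "cy" (pixels), "k1" (the pictures are not rectified: a ray, as slopes to the right and down, at radius r is drawn at 1 + k1 r^2 times it, then the intrinsics apply), "extrinsics" (4x4, takes a point from camera to world coordinates). Camera axes: x right, y up, looking along -z (the intrinsics and any distortion apply to the point x, -y, -z); pixel columns grow to the right and rows downward; lengths in mm; the calibration is good to about 2 mm. A picture is of the moment at which its call begins. camera_model takes no time and is no camera call.
A pose or a line that the arm cannot do raises bot.Unreachable and nothing moves.
- bot.finish_job(): hands the job in, once; it reports no verdict.
The state is a dict: "time_s": time; "joints": joint angles; "joint_vel": joint speeds; "tau": joint torques, N m; "position": TCP position; "tcp_rot": TCP orientation; "force": force on the tool from outside, world axes, zero at the start; "ft_torque": the same for the moment, N m; "width": finger opening in mm.
Only numpy, scipy, OpenCV 4.12 (cv2) and the standard library are available. Lean on these libraries where they do the work, as an engineer would, in place of code of your own. Each camera call takes 0.05 s, during which the arm holds its last target.

### The job

Take the headphones off the lid of the stock box and hang them astride the bar of the display stand, let go of them, then grip the lid's bow handle, swing the lid up to its balance point, standing straight up on its hinge, and keep holding it still there by the handle: the program finishes while holding, so do not let go at the end. Do not drop the headphones, do not let the lid go over backwards, and leave the other things on the desk where they are.

Things in the scene. Friction and masses are not known exactly. Their poses are not given: they have to be found in the camera images.
- headband (a point): Centre of the padded crown of black headphones that stand on their ear cups on the shut lid. The crown is a straight pad 64 mm long (own y), 28 mm wide (own x: the faces to pinch) and 20 mm thick (own z, up): this point is 10 mm above its underside, which must rest on the bar, so pinch by the finger ends and keep the fingers from reaching below it.
- headphones: The same headphones, about 160 g, an arch open below: 148 mm wide along own y, 145 mm high, 54 mm deep (own x) at the cups, 94 mm free between the cups. Origin midway between the undersides of the two cups, 135 mm below the headband point; axes as there.
- display_bar: A fixed display stand: wooden base 250 x 100 x 12 mm with a horizontal round steel bar 12 mm thick, its centre line 165 mm above the desk, along own x, carried by a post at each end (posts 220 mm apart). Origin at the middle of the base's underside, z up.
- bar_mid (a point): The middle of the display bar, on its centre line, 165 mm above the desk; axes as for the stand (x along the bar).
- stock_box: A fixed wooden stock box, 130 mm (own x) by 220 mm (own y) by 90 mm high, with a hinged wooden lid 8 mm thick on top. Origin at the middle of its underside; own -x is its front, with the lid's handle; the hinge runs along own y at the rear rim (+x).
- lid_hinge (a point): Middle of the lid's hinge line, at the box's rear rim, 65 mm behind the box's middle (own +x), 94 mm above the desk. Does not move.
- lid_handle (a point): Middle of the cross bar of the lid's bow handle: round steel, 12 mm thick, along the box's y, free for 78 mm between its two stems, 50 mm beyond the lid's front edge (44 mm gap for a finger), 180 mm from the hinge line. Lid shut: 94 mm above the desk; lid on balance: 274 mm above the desk, straight over the hinge.
- stock_lid (a joint): Lid angle in rad: 0 shut (level), growing as the handle rises, to a stop at 2.2 (fallen over backwards). The hinge is practically free of friction and has no stay: the lid (about 350 g) falls shut below and falls back beyond its balance point, which is at 1.57, where the lid stands straight up.
- pencil_cup: Bystander, to be left alone: black pencil cup, 72 mm across, 95 mm high (pencils to 150 mm). Origin at the centre of its underside.
- card_terminal: Bystander, to be left alone: card payment terminal, 150 x 75 x 25 mm. Origin at the centre of its underside.
- note_block: Bystander, to be left alone: block of note paper, 75 x 75 x 35 mm. Origin at the centre of its underside.
- stapler: Bystander, to be left alone: desk stapler, 140 x 36 x 47 mm. Origin at the centre of its underside.
- tape_roll: Bystander, to be left alone: roll of packing tape lying flat, 80 mm across, 48 mm high. Origin at the centre of its underside.
- glue_bottle: Bystander, to be left alone: white glue bottle, 48 mm across, 120 mm high. Origin at the centre of its underside.
- calculator: Bystander, to be left alone: grey desk calculator, 150 x 90 x 19 mm. Origin at the centre of its underside.

How it is judged (in metres and radians):
On the way, in this order (a step that is already met when the one before it is completed fails the run):
1. the headphones hang astride the display bar, let go (x of headband in the frame of display_bar between -0.09 and 0.09 m and y of headband in the frame of display_bar between -0.03 and 0.03 m and z of headband in the frame of display_bar between 0.165 and 0.195 m and angle between headband's own z axis and vertical below 0.4 rad and angle between the x axis of headband and the x axis of display_bar, either way round below 0.5 rad and contact force between headphones and display_bar above 0.4 N and contact force between headphones and the fingers below 0.05 N and linear speed of headphones below 0.05 m/s), for 0.3 s.
2. after that the lid is swung up by its handle, gripped (value of joint stock_lid above 0.7 rad and contact force between stock_lid and the fingers above 1 N), for 0.1 s.
At the end, for the whole second after the job is handed in: Lid within 0.10 rad of straight up (1.57), under 0.1 rad/s, gripped (over 1 N) within 50 mm of the handle's middle, headphones off it. Headphones hang at rest on the bar, free of the fingers: crown within 30 mm of centred across the bar, tilt under 0.4 rad, own x within 0.5 rad of the bar (all of step 1 and value of joint stock_lid between 1.47 and 1.67 rad and velocity of joint stock_lid between -0.1 and 0.1 rad/s and contact force between stock_lid and the fingers above 1 N and distance between the grasp point and lid_handle below 0.05 m and contact force between stock_lid and headphones below 0.05 N); the arm keeps its last pose, push and grip.
It fails at once if the headphones are dropped or knocked down (height (world z) of headband below 0.15 m).
It fails at once if the lid goes over backwards (value of joint stock_lid above 1.95 rad).
It fails at once if a bystander is moved by more than 30 mm (distance of any of pencil_cup, card_terminal, note_block, stapler, tape_roll, glue_bottle, calculator from where it was at the start of the episode above 0.03 m).
It also fails if it takes over 64 s, if anything falls off the work surface, if the arm or the gripper's body presses on something with over 40 N, if the wrist force passes 120 N, or if a joint passes its speed limit or range.

## Working session

There is one attempt and no reset: what is moved stays moved. The work goes in short steps, each a Python script; the robot and the scene stay as the last script left them, time stands still between calls to the robot, and variables do not carry over. Pictures are saved under pics/ and viewed, and the job is handed in when it is done.

```bash
mkdir -p pics; cat > h.py <<'E'
import numpy as np, cv2
from station import bot
def save(n,f,scale=1.4):
    im=bot.snapshot(n); cv2.imwrite(f+'_raw.png',im[:,:,::-1]); 
    cv2.imwrite(f+'.png',cv2.resize(im[:,:,::-1],(784,588),interpolation=cv2.INTER_CUBIC)); return im
def ray(n,u,v):
    c=bot.camera_model(n); K=np.array([[c['fx'],0,c['cx']],[0,c['fy'],c['cy']],[0,0,1.]])
    p=cv2.undistortPoints(np.array([[[u,v]]],float),K,np.array([c['k1'],0,0,0.]))[0,0]
    T=np.array(c['extrinsics']); d=T[:3,:3]@np.array([p[0],-p[1],-1]); return T[:3,3],d/np.linalg.norm(d)
def onz(n,u,v,z):
    o,d=ray(n,u,v); return o+d*(z-o[2])/d[2]
def proj(n,P):
    c=bot.camera_model(n);T=np.array(c['extrinsics']); q=T[:3,:3].T@(np.array(P,float)-T[:3,3])
    x,y=q[0]/-q[2],-q[1]/-q[2]; r2=x*x+y*y; s=1+c['k1']*r2
    return np.array([c['fx']*x*s+c['cx'],c['fy']*y*s+c['cy']])
def tri(a,b):
    (o1,d1),(o2,d2)=a,b
    A=np.stack([d1,-d2],1); s=np.linalg.lstsq(A,o2-o1,rcond=None)[0]
    p,q=o1+d1*s[0],o2+d2*s[1]; return (p+q)/2,np.linalg.norm(p-q)
E
python3 - <<'E'
from h import *
for n in('side','top'):
    save(n,'pics/0'+n); c=bot.camera_model(n); print(n,c)
print(bot.state())
E
```

```text
side {'fx': 464.35440346131, 'fy': 464.35440346131, 'cx': 277.01392169417886, 'cy': 204.57798728281486, 'k1': 0.04075454495858469, 'extrinsics': array([[ 9.73664060e-01,  1.25794323e-01, -1.90142280e-01,
         2.99684502e+02],
       [-2.27691544e-01,  4.94050050e-01, -8.39089452e-01,
        -1.17013207e+03],
       [-1.16128862e-02,  8.60285032e-01,  5.09681081e-01,
         8.80149945e+02],
       [ 0.00000000e+00,  0.00000000e+00,  0.00000000e+00,
         1.00000000e+00]])}
top {'fx': 413.83704329589096, 'fy': 413.83704329589096, 'cx': 282.64686645239203, 'cy': 205.66642984718067, 'k1': -0.035027162055550426, 'extrinsics': array([[-8.09983985e-02,  9.76159151e-01, -2.01376689e-01,
         2.95283232e+02],
       [-9.96713960e-01, -7.94772209e-02,  1.56414229e-02,
         1.75487642e+01],
       [-7.36341492e-04,  2.01981888e-01,  9.79388980e-01,
         1.42718601e+03],
       [ 0.00000000e+00,  0.00000000e+00,  0.00000000e+00,
         1.00000000e+00]])}
{'time_s': 0.1, 'joints': array([-8.44377954e-01,  3.85484964e-01,  6.75704580e-03, -4.17658447e-04,
       -1.19402110e+00, -2.58587737e-01]), 'joint_vel': array([ 0.00061816, -0.00093537,  0.00393007,  0.0015771 ,  0.00012081,
       -0.0018007 ]), 'tau': array([ 7.00971741e-04, -3.93320525e+01,  1.88929939e+01,  4.19798389e+00,
       -2.53475780e-03,  1.81396913e-06]), 'position': array([ 281.57481919, -557.31203682,  196.22829235]), 'tcp_rot': array([-2.90610581e-04, -2.31712939e-01,  9.72783698e-01,  9.52087024e-04]), 'force': array([ 0.0944062 , -0.32367622,  0.30941881]), 'ft_torque': array([-0.02736965,  0.0427285 , -0.02067424]), 'width': 85.46131607147512}
```

View pics/0side.png

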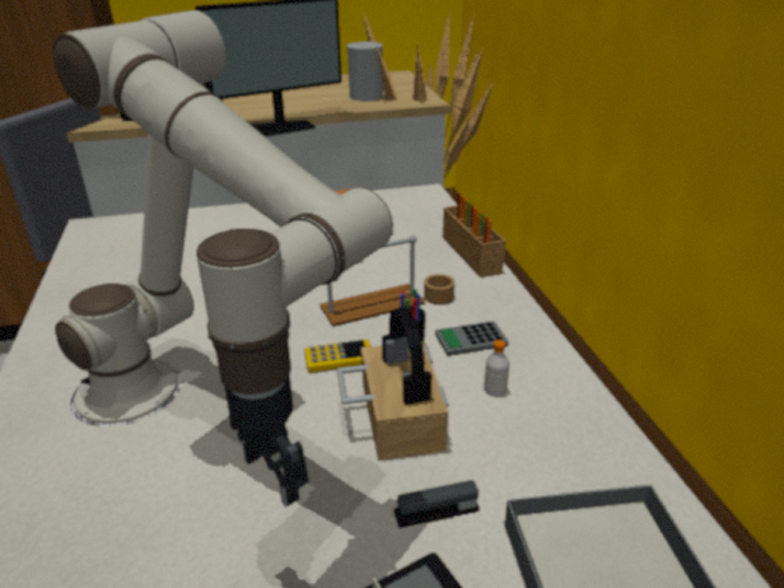

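View pics/0top.png

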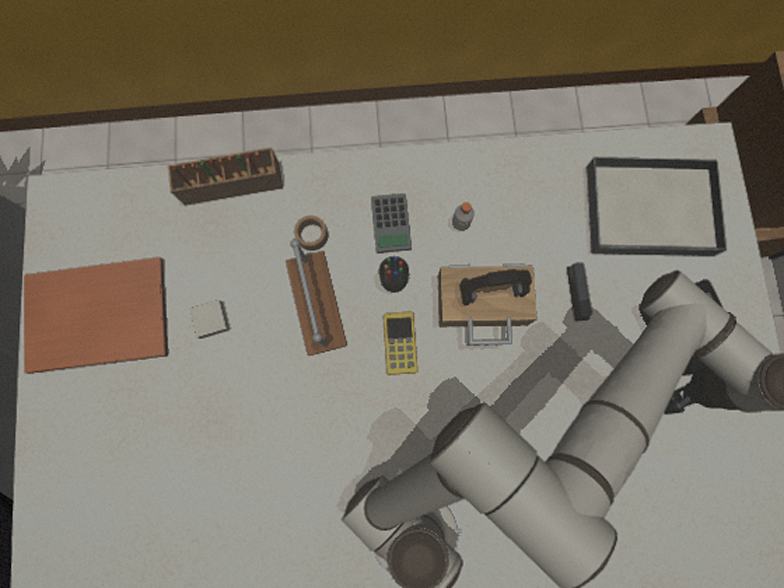

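The side view shows the stand (328–415, 240–310), the box (405, 400) with its handle at (350, 385), and the headphones at (412, 350). The top view shows the bar from (296, 243) to (320, 338), the box at (488, 295) and the crown around (497, 287). I'll zoom in next.

```bash
python3 - <<'E'
import cv2
a=cv2.imread('pics/0top_raw.png'); cv2.imwrite('pics/1t.png',cv2.resize(a[165:275,195:395],(800,440),interpolation=cv2.INTER_CUBIC))
a=cv2.imread('pics/0side_raw.png'); cv2.imwrite('pics/1s.png',cv2.resize(a[150:340,200:360],None,fx=3.15,fy=3.15,interpolation=cv2.INTER_CUBIC))
E
```

```text
(no output)
```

View pics/1t.png

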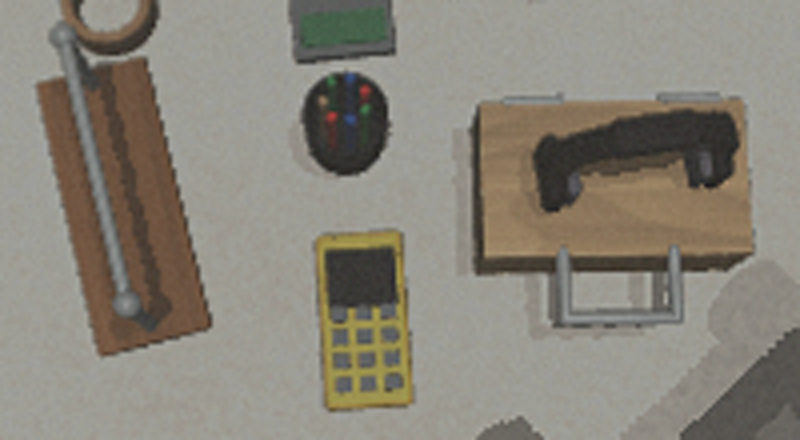

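View pics/1s.png

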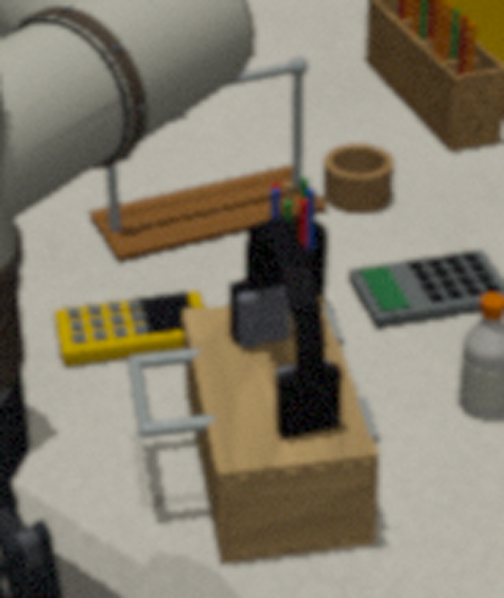

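```bash
python3 - <<'E'
from h import *
T=lambda u,v:(195+u/4-.375,165+v/4-.375)
S=lambda u,v:(200+u/3.15-.34,150+v/3.15-.34)
z=165
a=onz('top',*T(62,35),165);b=onz('top',*T(126,303),165);print('bar',a,b,np.linalg.norm(a-b),(a+b)/2,np.degrees(np.arctan2(*(a-b)[1::-1])))
print('ball side xcheck',tri(ray('top',*T(62,35)),ray('side',*S(297,67))))
l=onz('top',*T(562,321),94);r=onz('top',*T(676,316),94);print('handle',l,r,np.linalg.norm(l-r),(l+r)/2,np.degrees(np.arctan2(*(l-r)[1::-1]))-90)
for p in[(480,100),(748,98),(752,250),(478,258)]: print('lid',onz('top',*T(*p),98))
im=cv2.imread('pics/0top_raw.png'); hsv=cv2.cvtColor(im,cv2.COLOR_BGR2HSV)
m=((im.max(2)<62)).astype(np.uint8); m[:,:325]=0;m[:,384:]=0;m[:188]=0;m[219:]=0
n,lab,st,ce=cv2.connectedComponentsWithStats(m);k=1+st[1:,4].argmax();m=(lab==k)
print(st[k],ce[k])
for u in range(325,384,3):
    v=np.where(m[:,u])[0]; print(u,v.min() if len(v) else None,v.max() if len(v) else None,len(v))
E
```

```text
bar [677.62463936 218.03798027 165.        ] [460.62582284 178.81105046 165.        ] 220.51584612234214 [569.1252311  198.42451536 165.        ] 10.246714912392969
ball side xcheck (array([677.02553696, 218.46621256, 162.87744136]), np.float64(2.3948711123634077))
handle [ 426.82116425 -162.15391268   94.        ] [ 423.26989031 -254.53218628   94.        ] 92.44650875102667 [ 425.04552728 -208.34304948   94.        ] -2.201522675186098
lid [ 613.98293443 -113.45471158   98.        ]
lid [ 597.74443588 -335.04631814   98.        ]
lid [ 471.20909205 -321.87420183   98.        ]
lid [482.89362885 -99.11619845  98.        ]
[329 193  51  25 590] [354.04576271 202.05254237]
325 None None 0
328 None None 0
331 200 217 18
334 200 217 18
337 199 215 13
340 199 206 8
343 198 205 8
346 197 204 8
349 195 204 10
352 195 204 10
355 195 203 9
358 194 203 10
361 194 202 9
364 193 202 10
367 193 210 18
370 194 210 11
373 193 211 19
376 193 209 17
379 201 201 1
382 None None 0
```

```bash
python3 - <<'E'
from h import *
im=cv2.imread('pics/0top_raw.png')
for u in (348,352,356,360,364): print(u,im[190:210,u].mean(1).astype(int))
for u0,u1,v in((325,335,209),(374,384,200)): print(im[v,u0:u1].mean(1).astype(int))
for z in (120,150,180):
    l=onz('top',328.5,209,z);r=onz('top',379,201,z);print(z,l,r,np.linalg.norm(l-r),(l+r)/2)
for u,v0,v1 in((348,194.7,204.5),(364,192.5,202.7)):
    a=onz('top',u,v0,243);b=onz('top',u,v1,223);b2=onz('top',u,v1,243);print(a,b,b2)
# check hypothesised crown in side image
for yaw in(0,):
  for P in((541,-228,243),(541,-228,223)): print('side',proj('side',P), (proj('side',P)-[200,150])*3.15, 'top',proj('top',P))
s=bot.state();print(s['time_s'])
E
```

```text
348 [128 115 110 111 117  66  46  44  48  48  48  48  48  47  58  74  73  73
  66 107]
352 [127 119 113 116  72  51  50  52  59  53  54  57  51  46  54  68  69  63
 107 112]
356 [127 120 115  76  51  50  54  51  54  54  52  54  48  44  67  70  65 105
 105 121]
360 [114 121 122  67  49  53  53  54  49  52  53  52  43  61  72  72  66  98
 108 116]
364 [119 121  83  57  52  52  49  53  48  56  53  45  53  70  68 104 105 103
 105 105]
[111 111 110 112  63  50  41  49  46  48]
[ 48  43  46  48  48  59 117 129 156 154]
120 [ 541.14754429 -149.643181    120.        ] [ 554.1179374  -315.57103947  120.        ] 166.43402691414258 [ 547.63274085 -232.60711024  120.        ]
150 [ 535.5049431 -145.8061155  150.       ] [ 548.17766488 -307.92591934  150.        ] 162.61435568639 [ 541.84130399 -226.86601742  150.        ]
180 [ 529.86234191 -141.96905     180.        ] [ 542.23739236 -300.28079921  180.        ] 158.7946844586375 [ 536.04986714 -221.1249246   180.        ]
[ 555.98920928 -195.53851364  243.        ] [ 530.63529725 -195.75573334  223.        ] [ 526.72639842 -192.2130166   243.        ]
[ 558.78582913 -243.33928081  243.        ] [ 532.20786009 -243.96995533  223.        ] [ 528.27284299 -239.62646161  243.        ]
side [288.15001793 225.50087649] [277.67255648 237.82776096] top [359.5518138  198.78720968]
side [288.14586632 232.14197078] [277.65947892 258.74720794] top [358.33787534 200.25082137]
0.1
```

```bash
python3 - <<'E'
from h import *
T=lambda u,v:(195+u/4-.375,165+v/4-.375)
for z in(115,130,145):
  a=onz('top',*T(575,190),z);b=onz('top',*T(703,165),z);print(z,a,b,np.linalg.norm(a-b),(a+b)/2)
im=cv2.imread('pics/0top_raw.png');si=cv2.imread('pics/0side_raw.png')
c=np.array([543,-226,98.]);yaw=.06
R=np.array([[np.cos(yaw),-np.sin(yaw)],[np.sin(yaw),np.cos(yaw)]])
def W(x,y,z): q=R@[x,y];return c+[q[0],q[1],z]
k=5
A=cv2.resize(im[180:230,315:400],None,fx=k*1.8,fy=k*1.8,interpolation=cv2.INTER_CUBIC);f=k*1.8
B=cv2.resize(si[200:300,240:330],None,fx=f/1.5,fy=f/1.5,interpolation=cv2.INTER_CUBIC)
def box(x0,x1,y0,y1,z0,z1,col):
  P=[W(x,y,z) for x in(x0,x1) for y in(y0,y1) for z in(z0,z1)]
  for i in range(8):
    for j in range(i):
      if bin(i^j).count('1')==1:
        for n,I,o,g in(('top',A,(315,180),f),('side',B,(240,200),f/1.5)):
          p,q=[((proj(n,P[t])-o+.5)*g).astype(int) for t in(i,j)];cv2.line(I,tuple(map(int,p)),tuple(map(int,q)),col,1)
box(-14,14,-32,32,125,145,(0,0,255)); box(-27,27,47,74,0,54,(0,255,0)); box(-27,27,-74,-47,0,54,(0,255,0))
cv2.imwrite('pics/2t.png',A);cv2.imwrite('pics/2s.png',B)
E
```

```text
115 [ 529.26307373 -181.02842556  115.        ] [ 541.32118416 -286.80853956  115.        ] 106.46516117483093 [ 535.29212895 -233.91848256  115.        ]
130 [ 526.58837854 -178.75842892  130.        ] [ 538.50864902 -283.32933805  130.        ] 105.24812532743768 [ 532.54851378 -231.04388348  130.        ]
145 [ 523.91368335 -176.48843227  145.        ] [ 535.69611387 -279.85013654  145.        ] 104.03108948004434 [ 529.80489861 -228.16928441  145.        ]
```

View pics/2t.png

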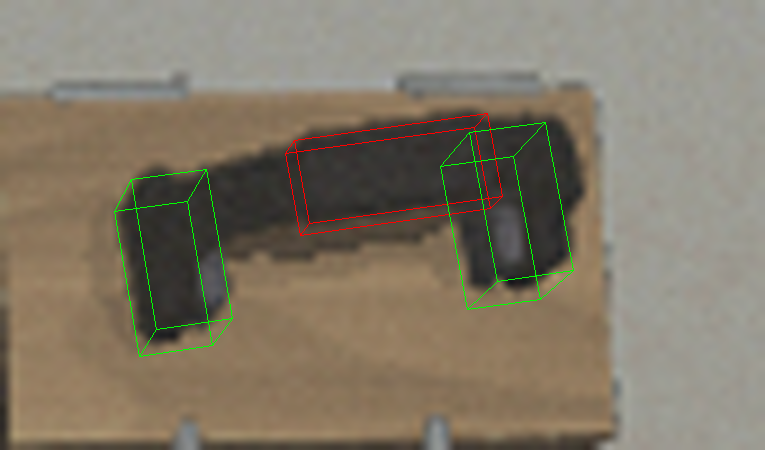

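View pics/2s.png

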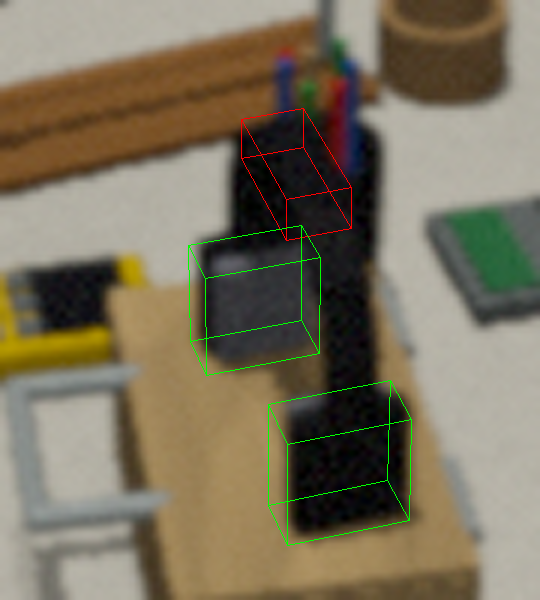

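Overlaid on the picture, the estimated headphones pose (544.5, −226, crown z 233, yaw ≈ 0.065) fits to a few mm, so I'll go for the grasp.

```bash
cat >> h.py <<'E'
from scipy.spatial.transform import Rotation as Ro
def down(yaw):  # jaw axis along yaw
    best=None
    for k in (0,np.pi):
        c,s=np.cos(yaw+k),np.sin(yaw+k)
        y=np.array([c,s,0]);z=np.array([0,0,-1.]);x=np.cross(y,z)
        q=Ro.from_matrix(np.stack([x,y,z],1)).as_quat()[[3,0,1,2]]
        yield q
E
python3 - <<'E'
from h import *
for q in down(.065): print(q,bot.inverse_kinematics([544.5,-226,300],q))
for q in down(.179): print(q,bot.inverse_kinematics([569,198.4,330],q))
for q in down(-.07): print(q,bot.inverse_kinematics([425,-208.5,75],q),bot.inverse_kinematics([606,-222,255],q))
E
```

```text
[0.         0.68375645 0.7297103  0.        ] [-0.11892778  0.27244871  0.09883344  0.         -1.39718106 -2.95766488]
[ 0.          0.7297103  -0.68375645  0.        ] [-0.11892778  0.27244871  0.09883344  0.         -1.39718106  0.18392778]
[0.         0.64107502 0.76747822 0.        ] [ 0.60389625  0.28928163  0.19376456  0.         -1.47527925  2.7166964 ]
[ 0.          0.76747822 -0.64107502  0.        ] [ 0.60389625  0.28928163  0.19376456  0.         -1.47527925 -0.42489625]
[0.         0.73141741 0.68193004 0.        ] None None
[ 0.         -0.68193004  0.73141741  0.        ] [-0.11176013  0.26516827 -0.5225736   0.         -0.78305445  0.04176013] [-0.10094668  0.38974574  0.1593201   0.         -1.34037069  0.03094668]
```

```bash
python3 - <<'E'
from h import *
q=list(down(.065))[1]
bot.move_straight([281.8,-557.8,330],rate=250)
bot.reach([544.5,-226,320],q)
print(bot.state()['position'],bot.state()['time_s'])
bot.move_straight([544.5,-226,275],rate=150)
save('top','pics/3t');im=save('side','pics/3s')
cv2.imwrite('pics/3sc.png',cv2.resize(im[170:300,220:360,::-1],None,fx=4.5,fy=4.5,interpolation=cv2.INTER_CUBIC))
E
```

```text
[ 544.13220292 -226.82743008  319.90927631] 2.3417
```

View pics/3sc.png

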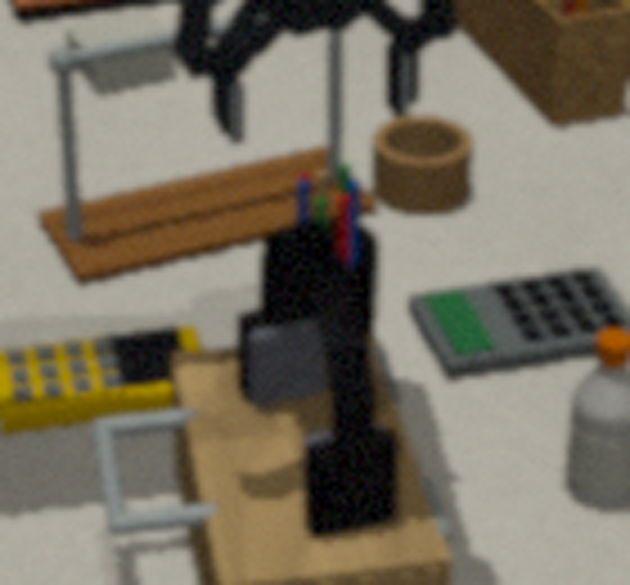

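View pics/3t.png

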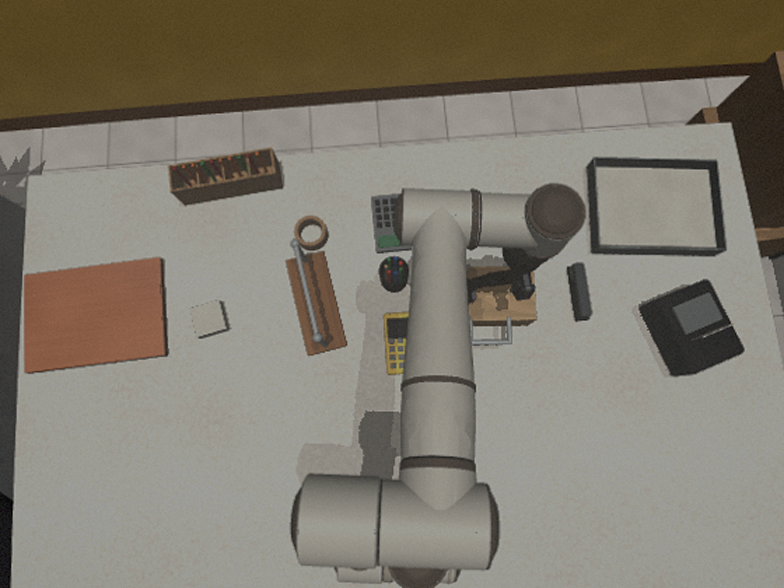

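The open fingers straddle the crown's column: tips at (232,135) and (403,108) in the side crop, with the crown below at about (322,250). The top view is blocked by the arm. Descending with a force guard.

```bash
python3 - <<'E'
from h import *
print(proj('side',[544.5,-226,288]),'seen 290.6,197')
print(bot.move_straight([544.5,-226,226.5],rate=80,f_stop=6))
s=bot.state();print(s['position'],s['force'])
bot.move_gripper(0)
s=bot.state();print(s['position'],s['force'],s['width'],s['time_s'])
im=save('side','pics/4s')
cv2.imwrite('pics/4sc.png',cv2.resize(im[170:300,220:360,::-1],None,fx=4.5,fy=4.5,interpolation=cv2.INTER_CUBIC))
E
```

```text
[289.33953621 209.53402297] seen 290.6,197
False
[ 544.89367325 -226.13160014  227.02080154] [ 0.4143973  -0.077883    0.51650689]
[ 544.48923075 -226.00639404  226.50556386] [ 0.4245683   0.62273973 -0.24121663] 0.019981786697093655 4.4167
```

View pics/4sc.png

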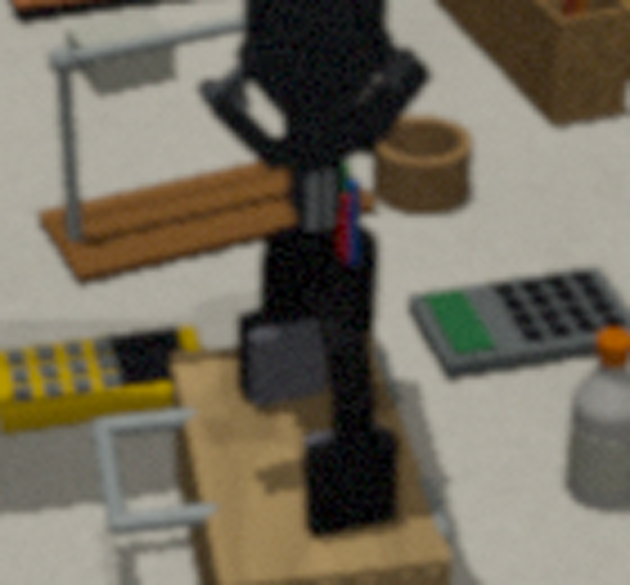

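The gripper closed to 0, so it missed the crown. The pads show end at crop (320,232), higher than expected. I'll check the tool's projection against the pictures before moving.

```bash
python3 - <<'E'
from h import *
s=bot.state();print(s['position'],s['width'],s['joints'])
for z in (226,240,250,260): p=proj('side',[544.5,-226,z]);print(z,p,(p-[220,170])*4.5,)
print('start tcp',proj('side',[281.8,-557.8,197])*1.4, proj('side',[281.8,-557.8,210])*1.4,proj('top',[281.8,-557.8,210])*1.4)
print('sep',proj('side',[544.5+42,-223,288]),proj('side',[544.5-42,-229,288]))
E
python3 - <<'E'
import cv2
a=cv2.imread('pics/0side_raw.png'); cv2.imwrite('pics/4a.png',cv2.resize(a[260:380,140:260],None,fx=4.5,fy=4.5,interpolation=cv2.INTER_CUBIC))
a=cv2.imread('pics/4s_raw.png');a=cv2.convertScaleAbs(a,alpha=2.5,beta=20); cv2.imwrite('pics/4b.png',cv2.resize(a[190:290,250:340],None,fx=6,fy=6,interpolation=cv2.INTER_CUBIC))
E
```

```text
[ 544.51605734 -225.99734856  226.50742741] 0.1252879117838385 [-1.18927696e-01  3.05571556e-01 -3.53254788e-02 -1.43669607e-05
 -1.22985862e+00  1.83915983e-01]
226 [289.29399305 230.53400155] [311.82296872 272.40300697]
240 [289.30388572 225.89089893] [311.86748572 251.50904519]
250 [289.31108812 222.53975201] [311.89989652 236.42888404]
260 [289.31840661 219.15925623] [311.93282975 221.21665305]
start tcp [274.42180172 505.30326084] [273.45370806 498.36738843] [671.35624407 390.10048061]
sep [305.45249355 206.75969397] [272.93062183 212.3600447 ]
```

View pics/4a.png

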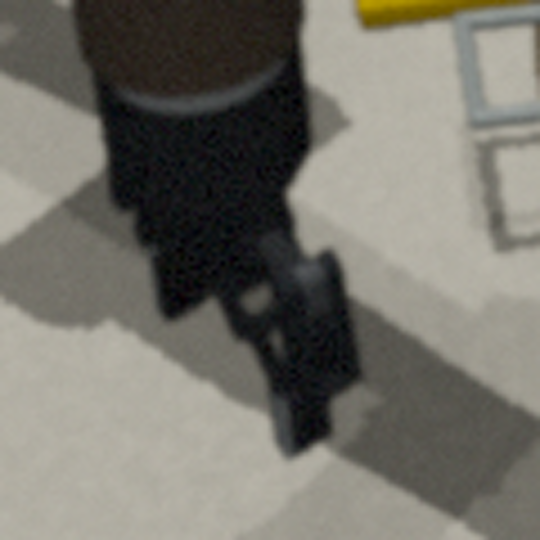

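View pics/4b.png

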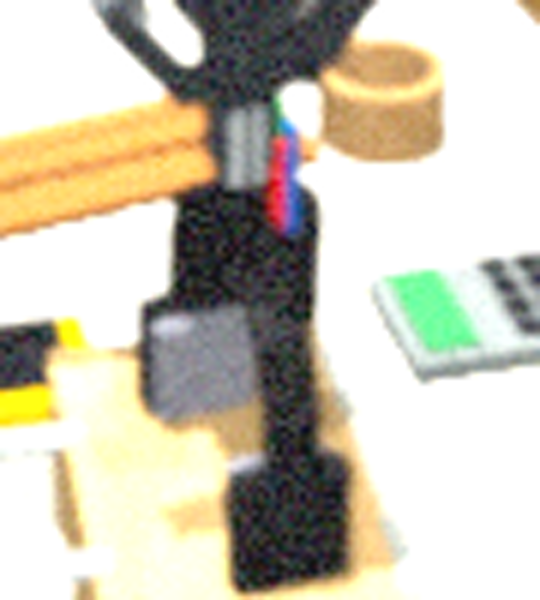

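```bash
python3 - <<'E'
import cv2
a=cv2.imread('pics/0top_raw.png');a=cv2.convertScaleAbs(a,alpha=2,beta=20); cv2.imwrite('pics/4c.png',cv2.resize(a[240:310,450:560],None,fx=7,fy=7,interpolation=cv2.INTER_CUBIC))
a=cv2.imread('pics/3t_raw.png');a=cv2.convertScaleAbs(a,alpha=2,beta=20); cv2.imwrite('pics/4d.png',cv2.resize(a[165:255,320:420],None,fx=6,fy=6,interpolation=cv2.INTER_CUBIC))
E
```

```text
(no output)
```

View pics/4c.png

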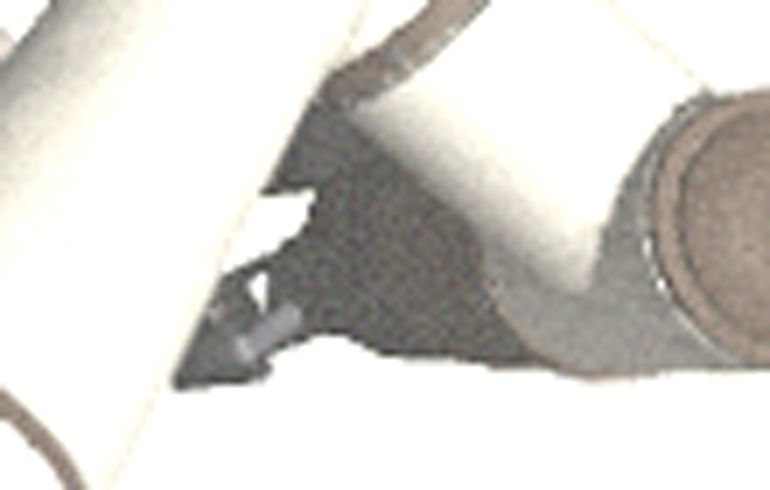

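View pics/4d.png

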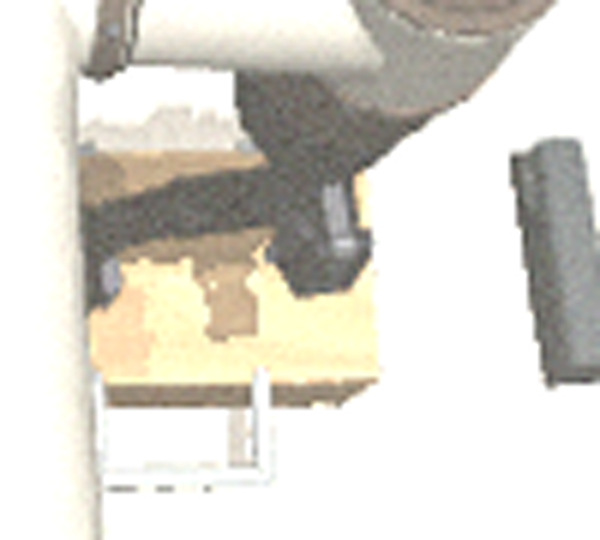

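```bash
python3 - <<'E'
from h import *
for P in ([501,-229,288],[588,-223,288],[501,-229,330]): print(P,(proj('top',P)-[320,165])*6, proj('top',P))
bot.move_straight([544.5,-226,275],rate=150)
save('top','pics/5t');save('side','pics/5s')
print(bot.state()['position'],bot.state()['width'])
for n,o,s in(('5t',(165,320,90,100),6),('5s',(150,240,120,100),5)):
  a=cv2.imread('pics/%s_raw.png'%n);a=cv2.convertScaleAbs(a,alpha=1.8,beta=20);cv2.imwrite('pics/%sc.png'%n,cv2.resize(a[o[0]:o[0]+o[2],o[1]:o[1]+o[3]],None,fx=s,fy=s,interpolation=cv2.INTER_CUBIC))
E
```

```text
[501, -229, 288] [266.92601576 264.6891151 ] [364.48766929 209.11485252]
[588, -223, 288] [232.27531036  86.67906966] [358.71255173 179.44651161]
[501, -229, 330] [284.843564   246.66508865] [367.47392733 206.11084811]
[ 543.71457005 -225.6456583   273.39264192] 0.20818036690807454
```

View pics/5tc.png

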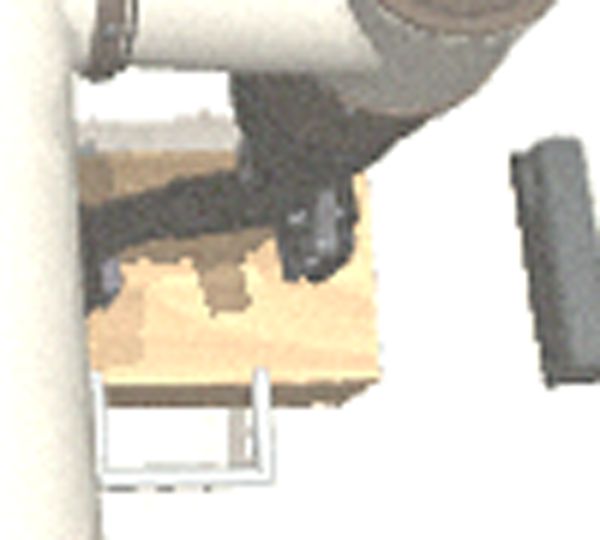

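View pics/5sc.png

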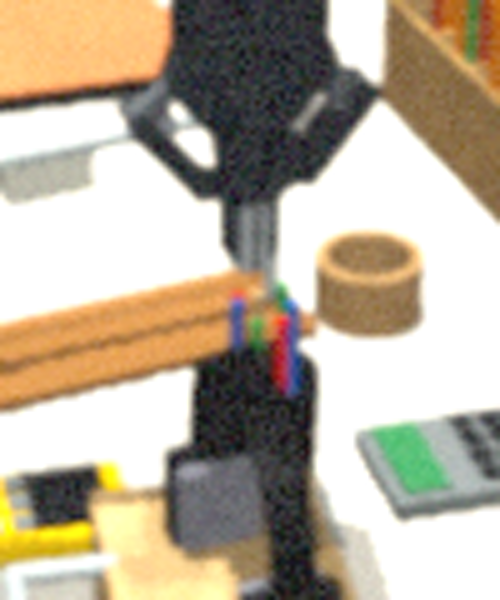

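The shut fingertips show at side px (291, 205). The stated TCP projects to row 214, so the fingertips seem about 25 mm higher than reported. The top view fits a height offset too. I'll settle it with a light touch on the crown's top, which should be at z ≈ 243.

```bash
python3 - <<'E'
from h import *
bot.move_straight([544.5,-226,230],rate=150)
bot.dwell(.2);f0=bot.state()['force'];
r=bot.move_straight([544.5,-226,204],rate=25,f_stop=3)
s=bot.state();print(r,s['position'],s['force']-f0,s['time_s'])
im=save('side','pics/6s')
a=cv2.convertScaleAbs(im[190:290,250:340,::-1],alpha=2,beta=20);cv2.imwrite('pics/6sc.png',cv2.resize(a,None,fx=6,fy=6,interpolation=cv2.INTER_CUBIC))
E
```

```text
True [ 544.46964387 -226.00247142  209.01614179] [ 0.62782995 -0.83069792  4.18271398] 6.4833
```

View pics/6sc.png

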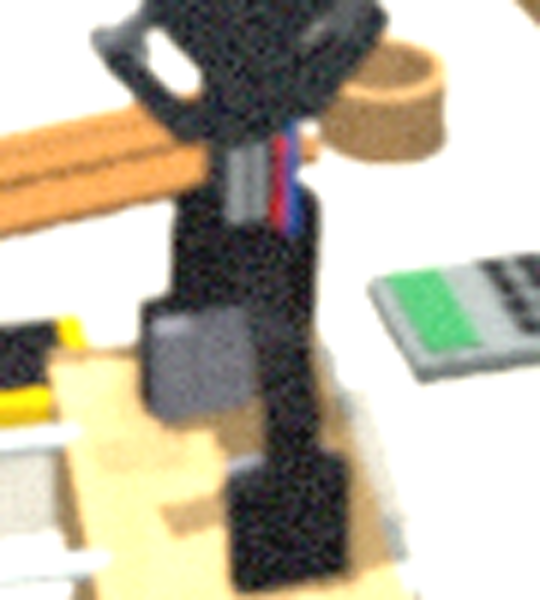

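The touch came at reported z = 209, so true heights are about 30 mm above reported. The touch also gives the crown's height relative to the tool directly. Its underside is at reported z ≈ 189, so I'll grasp at 190.5.

```bash
python3 - <<'E'
from h import *
bot.move_straight([544.5,-226,245],rate=200)
bot.move_gripper(85)
bot.dwell(.1);f0=bot.state()['force']
r=bot.move_straight([545.5,-226,190.5],rate=70,f_stop=5)
s=bot.state();print(r,s['position'],s['force']-f0)
bot.move_gripper(0)
s=bot.state();print(s['position'],s['force']-f0,s['width'],s['time_s'])
im=save('side','pics/7s')
a=cv2.convertScaleAbs(im[190:290,250:340,::-1],alpha=2,beta=20);cv2.imwrite('pics/7sc.png',cv2.resize(a,None,fx=6,fy=6,interpolation=cv2.INTER_CUBIC))
E
```

```text
False [ 545.87939607 -226.13327489  190.98755181] [-0.14125541  0.04776647  0.30419636]
[ 545.56137186 -226.09745679  190.92720661] [-1.50027333 -0.85597233  2.43857026] 26.928533543535277 9.2333
```

View pics/7sc.png

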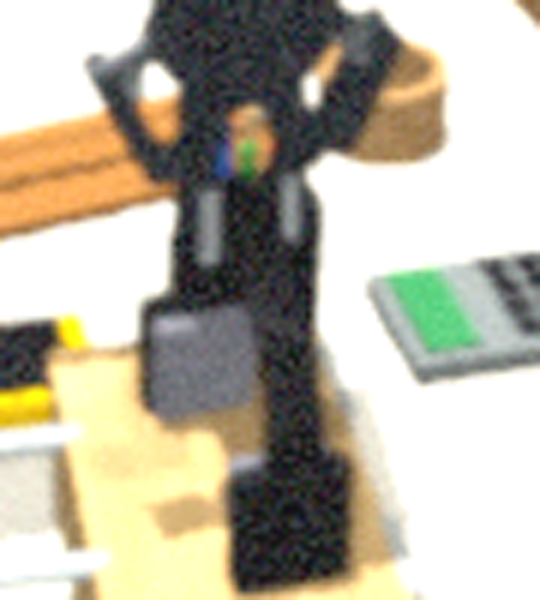

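Gripped: width 26.9 mm, and both pads flank the crown at crop (208,225) and (292,215). Lifting and carrying over the bar.

```bash
python3 - <<'E'
from h import *
bot.move_straight([545.5,-226,310],rate=120)
s=bot.state();print(s['position'],s['force'],s['ft_torque'],s['width'])
q=list(down(.179))[1]
bot.move_straight([569.1,198.4,310],ori=q,rate=180)
s=bot.state();print(s['position'],s['force'],s['ft_torque'],s['width'],s['time_s'])
for n in('top','side'): save(n,'pics/8'+n)
E
```

```text
[ 545.048735   -225.78773839  308.8363118 ] [ 0.23130868  0.06952016 -1.98501241] [-0.01562467  0.01292506  0.03386556] 26.80155294377633
[569.15671247 197.77948889 310.11124959] [-0.24587169 -1.02810864 -2.12845388] [-0.01909314 -0.0013884   0.0023623 ] 26.604876986497686 12.9417
```

View pics/8top.png

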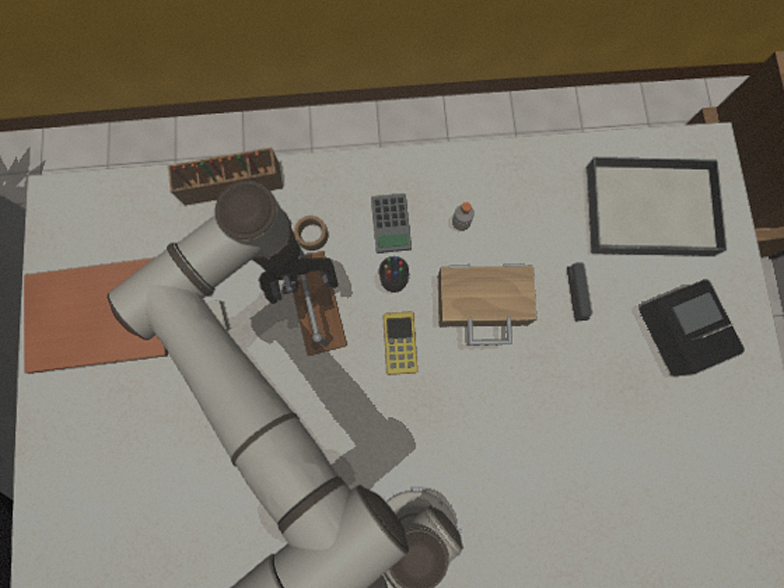

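View pics/8side.png

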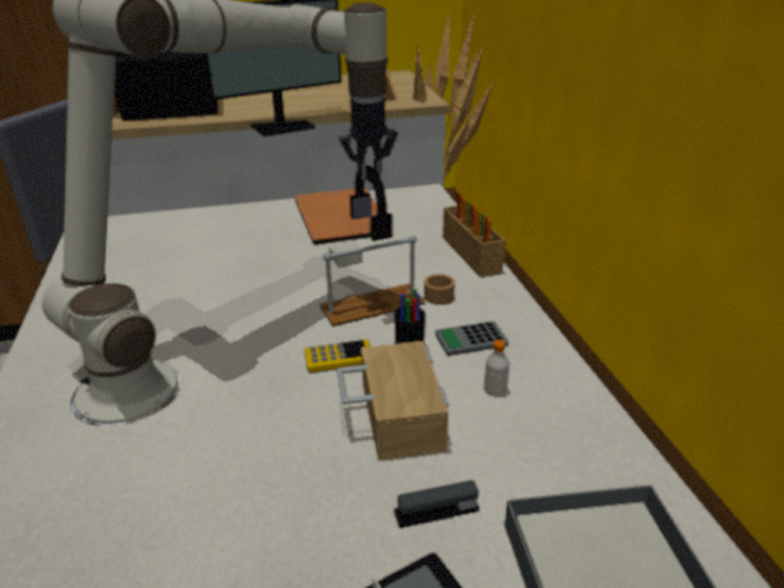

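The headphones hang level from the gripper above the bar: in the top view the cups are at (270,290) and (332,283), with the bar passing between them. Before lowering I'll check the centring.

```bash
python3 - <<'E'
from h import *
a=onz('top',271/1.4,291/1.4,240);b=onz('top',333/1.4,280/1.4,240);print(a,b,np.linalg.norm(a-b),(a+b)/2)
f0=bot.state()['force']
bot.move_straight([569.1,198.4,160],rate=120)
s=bot.state();print(s['force'])
r=bot.move_straight([569.1,198.4,132],rate=30,f_stop=2.5)
s=bot.state();print(r,s['position'],s['force'],s['width'],s['time_s'])
im=save('side','pics/9s')
cv2.imwrite('pics/9sc.png',cv2.resize(im[90:240,200:330,::-1],None,fx=4,fy=4,interpolation=cv2.INTER_CUBIC))
E
```

```text
[554.03881029 259.35214059 240.        ] [567.01530061 128.40827543 240.        ] 131.58527700367367 [560.52705545 193.88020801 240.        ]
[ 0.09674164  0.50347929 -1.84428263]
True [568.91822838 198.29425682 138.64877018] [-0.69181818  0.45049177  3.421492  ] 26.559414604808694 15.1333
```

View pics/9sc.png

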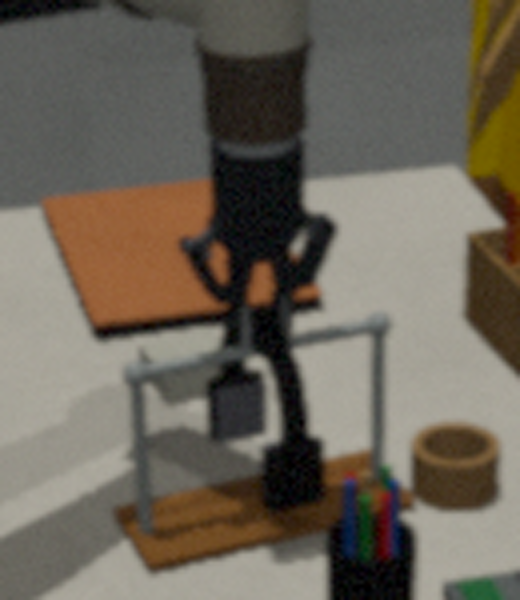

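The touch came at 138.6 (138.9 predicted), and the crown sits on the bar with a cup on each side. Releasing.

```bash
python3 - <<'E'
from h import *
bot.move_gripper(60); bot.dwell(.3)
bot.move_straight([569.1,198.4,235],rate=90)
bot.dwell(.5)
s=bot.state();print(s['position'],s['force'],s['width'],s['time_s'])
im=save('side','pics/10s');save('top','pics/10t')
cv2.imwrite('pics/10sc.png',cv2.resize(im[90:240,200:330,::-1],None,fx=4,fy=4,interpolation=cv2.INTER_CUBIC))
E
```

```text
[569.10091752 198.38684526 234.94976355] [-0.74792455 -0.28734288  0.40314738] 60.298038979206154 17.6333
```

View pics/10sc.png

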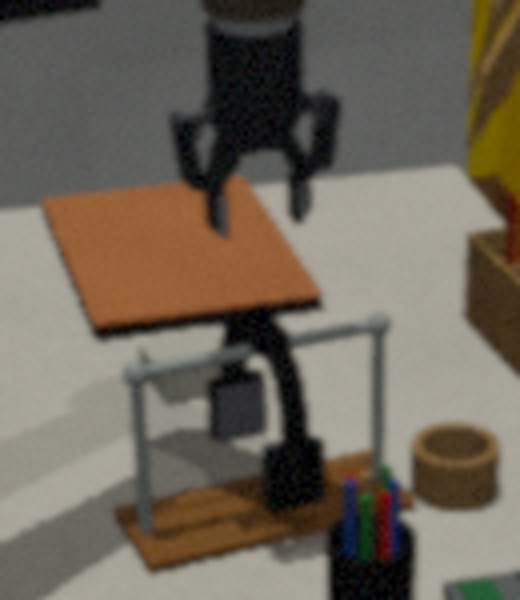

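The headphones hang astride the bar, free of the fingers. Next, the handle, opened only partway (40 mm) so the inner finger fits the gap.

```bash
python3 - <<'E'
from h import *
q=list(down(-.07))[1]
bot.move_straight([425,-208.4,235],ori=q,rate=200)
bot.move_gripper(40)
bot.move_straight([425,-208.4,95],rate=120)
s=bot.state();print(s['position'],s['width'],s['force'],s['time_s'])
im=save('side','pics/11s');it=save('top','pics/11t')
cv2.imwrite('pics/11sc.png',cv2.resize(im[200:320,190:320,::-1],None,fx=5,fy=5,interpolation=cv2.INTER_CUBIC))
E
```

```text
[ 425.5889215  -208.54919787   95.64510943] 40.30419195323797 [ 0.53708064 -0.42682592  0.21471089] 21.6917
```

View pics/11sc.png

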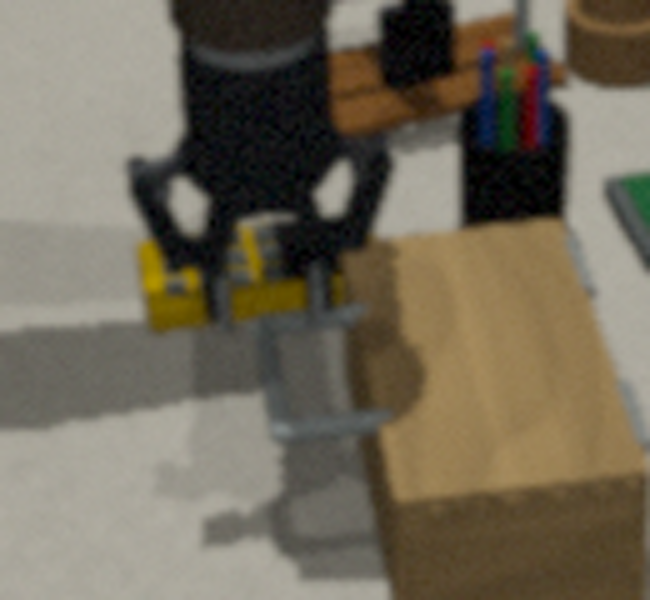

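View pics/11t.png

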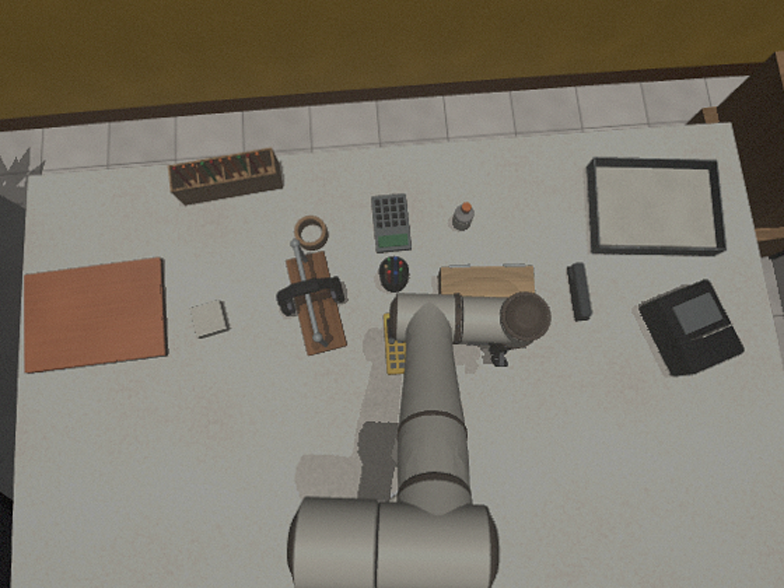

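The headphones sit centred on the bar in the top view (312,292). In the side view the fingertips (mean 269,318) straddle the handle bar (272,375), and their height agrees with the 34 mm offset. Descending and gripping.

```bash
python3 - <<'E'
from h import *
bot.dwell(.2);f0=bot.state()['force']
r=bot.move_straight([425,-208.4,42],rate=70,f_stop=5)
s=bot.state();print(r,s['position'],s['force']-f0,s['time_s'])
if not r:
    bot.move_gripper(0);bot.dwell(.2)
    s=bot.state();print(s['position'],s['force']-f0,s['ft_torque'],s['width'],s['time_s'])
im=save('side','pics/12s')
cv2.imwrite('pics/12sc.png',cv2.resize(im[200:320,190:320,::-1],None,fx=5,fy=5,interpolation=cv2.INTER_CUBIC))
E
```

```text
False [ 425.39439004 -208.4788481    42.28620769] [-1.46519509  1.02731515  0.56599906] 22.9
[ 424.37940784 -208.40119156   42.52335084] [-3.19219356  1.99749757  6.01695851] [0.29698143 0.86559297 0.05409223] 9.776313456943322 23.475
```

View pics/12sc.png

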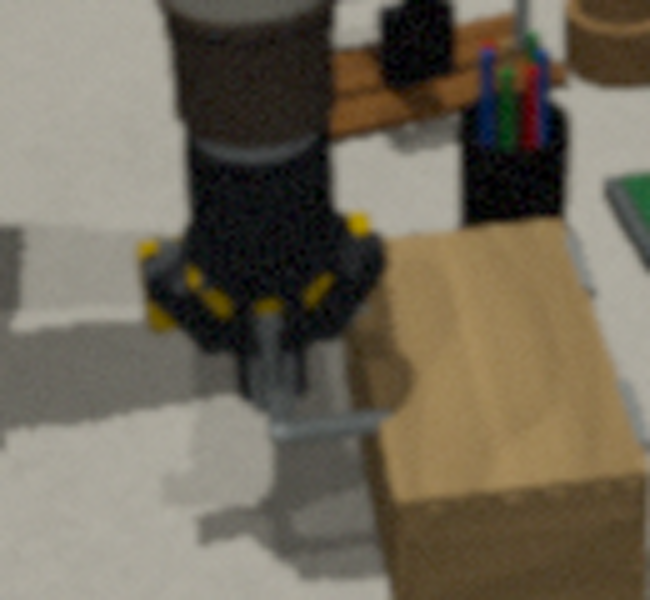

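The handle is gripped (width 9.8 mm, small forces). Swinging along the arc in short chords while watching the force.

```bash
python3 - <<'E'
from h import *
d=np.array([np.cos(-.07),np.sin(-.07),0])
p0=np.array([424.7,-208.4,42.5])
for th in np.linspace(0,.8,9)[1:]:
    p=p0+180*(1-np.cos(th))*d+[0,0,180*np.sin(th)]
    bot.move_straight(p,rate=60)
    s=bot.state();print(round(th,2),s['position'].round(1),s['force'].round(1),s['ft_torque'].round(2),round(s['width'],1))
    if np.linalg.norm(s['force'])>45: print('STOP');break
print(s['time_s'])
im=save('side','pics/13s');it=save('top','pics/13t')
cv2.imwrite('pics/13sc.png',cv2.resize(im[160:320,190:350,::-1],None,fx=3.7,fy=3.7,interpolation=cv2.INTER_CUBIC))
E
```

```text
0.1 [ 425.3 -208.4   60.6] [-1.4  0.1 -1.6] [-0.19  0.48  0.03] 9.7
0.2 [ 427.8 -208.6   78.3] [-1.9 -0.6 -2. ] [-0.06  0.88  0.02] 9.8
0.3 [ 431.9 -208.9   95.8] [-4.7 -0.7 -1.3] [-0.01  1.59  0.09] 10.1
0.4 [ 437.9 -209.2  113.1] [-6.5 -0.2 -1.6] [ 0.13  2.11 -0.01] 9.7
0.5 [ 445.1 -209.7  129.3] [-7.4  0.9  0.7] [0.22 2.42 0.06] 9.8
0.6 [ 454.3 -210.4  145.4] [-10.2   2.2   4.1] [0.6  2.8  0.04] 10.0
0.7 [ 464.6 -211.1  159.9] [-11.1   2.2   5.6] [0.74 3.34 0.02] 10.2
0.8 [ 476.3 -211.9  173.4] [-11.8   2.9   7.7] [1.   3.82 0.04] 9.8
27.1333
```

View pics/13sc.png

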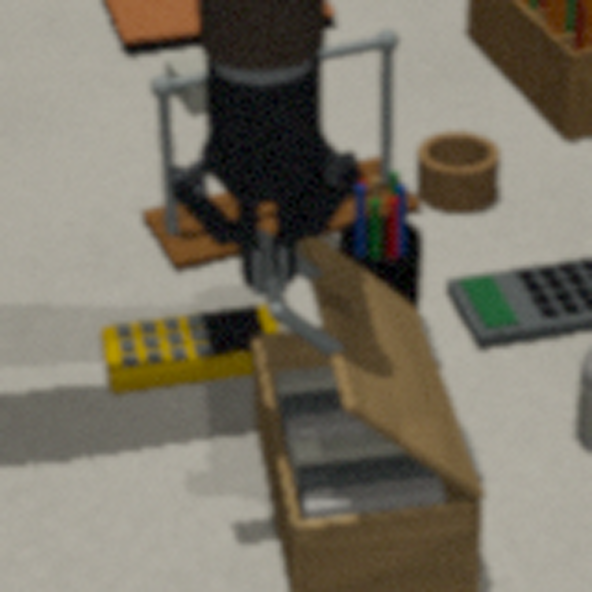

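The lid is up near 0.8 rad. It pushes outward a little (about 14 N along the radius), so I'll widen the arc slightly and carry on.

```bash
python3 - <<'E'
from h import *
d=np.array([np.cos(-.07),np.sin(-.07),0])
p0=np.array([424.7,-208.4,42.5]);h=p0+180*d
for i,th in enumerate(np.linspace(.8,1.57,9)):
    R=180+min(2,.7*(i+1))
    p=h-R*np.cos(th)*d+[0,0,R*np.sin(th)]
    bot.move_straight(p,rate=50)
    s=bot.state();print(round(th,2),s['position'].round(1),s['force'].round(1),s['ft_torque'].round(2),round(s['width'],1))
    if np.linalg.norm(s['force'])>50: print('STOP');break
bot.dwell(.3)
s=bot.state();print(s['time_s'],s['force'])
im=save('side','pics/14s');it=save('top','pics/14t')
cv2.imwrite('pics/14sc.png',cv2.resize(im[120:300,210:370,::-1],None,fx=3.3,fy=3.3,interpolation=cv2.INTER_CUBIC))
E
```

```text
0.8 [ 476.5 -211.9  173.6] [-10.3   2.9   5.2] [ 0.82  3.18 -0.01] 9.6
0.9 [ 490.7 -212.9  187. ] [-8.5  3.6  8.7] [1.04 2.86 0.05] 9.8
0.99 [ 504.8 -213.8  197.8] [-9.   3.2  6.9] [1.11 2.71 0.02] 9.7
1.09 [ 521.4 -215.   208.3] [-7.4  4.8 11.1] [1.38 2.39 0.  ] 9.7
1.18 [ 537.9 -216.2  215.4] [-4.6  3.2  8. ] [0.99 1.85 0.07] 9.6
1.28 [ 554.4 -217.5  221.4] [-4.5  3.7  9. ] [ 0.99  1.86 -0.07] 9.8
1.38 [ 572.9 -218.7  224.7] [-1.7  2.1  4.6] [0.59 0.48 0.04] 10.0
1.47 [ 589.9 -220.   226.4] [-1.2  1.2  6.1] [0.49 0.27 0.05] 9.6
1.57 [ 606.7 -221.   226.4] [-0.4  1.9  5.4] [ 0.64  0.09 -0.03] 9.6
31.7833 [-0.26543966  1.78401156  5.37496819]
```

View pics/14sc.png

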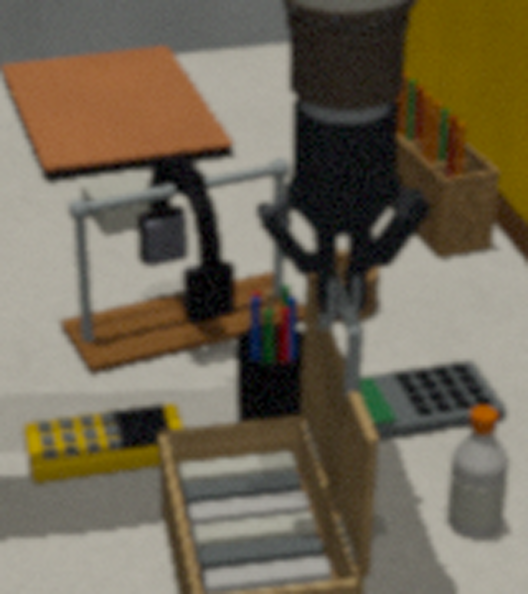

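View pics/14t.png

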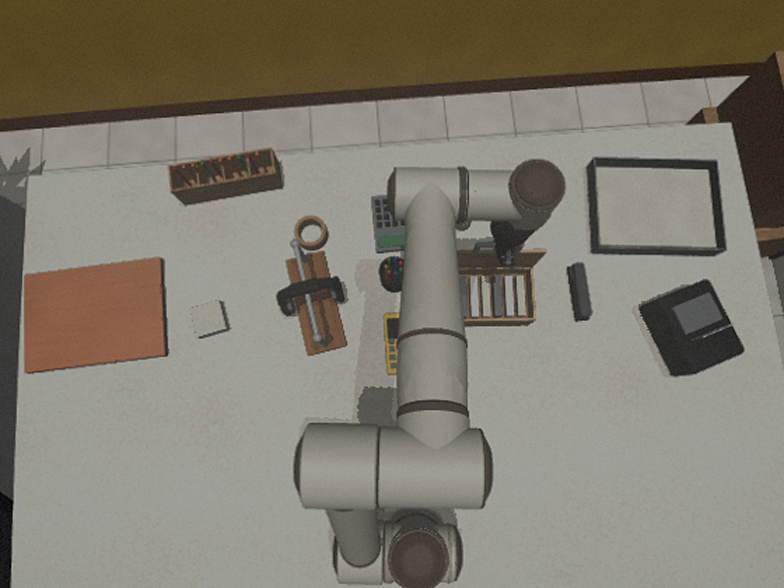

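The lid stands up, held by the handle, and the headphones still hang on the bar. The tangential force is about zero, as it should be at balance. I'll check the angle from the lid's near top corner, at about crop (370,435).

```bash
python3 - <<'E'
from h import *
s=bot.state();print(s['position'],s['joint_vel'].round(3),s['time_s'])
a=cv2.imread('pics/14s_raw.png');o=np.array([290,215]);f=6
I=cv2.resize(a[215:315,290:350],None,fx=f,fy=f,interpolation=cv2.INTER_CUBIC)
psi=-.07;X=np.array([np.cos(psi),np.sin(psi),0]);Y=np.array([-np.sin(psi),np.cos(psi),0])
H=np.array([604.5,-221.2,94])
for th,c in((1.47,(0,0,255)),(1.57,(0,255,0)),(1.67,(255,0,0))):
  r=-np.cos(th)*X+np.array([0,0,np.sin(th)]);n=np.sin(th)*X+np.array([0,0,np.cos(th)])
  pts=[H-110*Y+r*0+4*n,H-110*Y+r*130+4*n,H-110*Y+r*130-4*n,H-110*Y-4*n]
  pp=np.array([(proj('side',p)-o+.5)*f for p in pts]);print(th,pp.round(0).tolist())
  cv2.polylines(I,[pp.astype(np.int32)],True,c,1)
cv2.imwrite('pics/15.png',I)
E
```

```text
[ 606.38720091 -220.97079768  226.43394452] [-0.001 -0.    -0.     0.     0.    -0.001] 31.8833
1.47 [[192.0, 478.0], [172.0, 230.0], [152.0, 234.0], [174.0, 481.0]]
1.57 [[192.0, 479.0], [204.0, 226.0], [184.0, 228.0], [174.0, 481.0]]
1.67 [[192.0, 479.0], [236.0, 225.0], [217.0, 225.0], [174.0, 480.0]]
```

View pics/15.png

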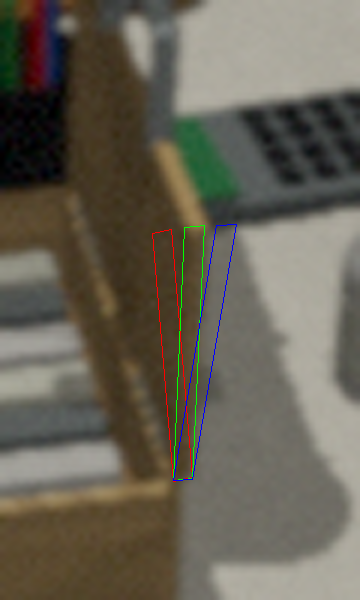

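The lid's near top corner, at crop (185–210, 225), lies on the outline drawn for 1.57 rad to within about 0.01–0.02 rad. Everything is at rest, so I'm handing in.

```bash
python3 - <<'E'
from h import *
s=bot.state();print(s['width'],s['time_s'])
print(bot.finish_job())
E
```

```text
9.561389415274942 31.8833
the job is handed in; nothing more can be done
None
```

I hung the headphones astride the bar and let go. Then I gripped the lid's bow handle, swung the lid upright and handed the job in at 31.9 s, still holding it.

**Last checks**
- **Headphones:** they hang centred on the bar, clear of the fingers, in both views. The crown touched the bar within 0.3 mm of the height I predicted.
- **Lid:** the side view puts it at about 1.57–1.59 rad. The sideways force at the handle was near zero and the arm was at rest. The fingers read 9.6 mm on the 12 mm bar, so the handle is held. I had no direct reading of the lid angle or the finger contact force.
- **Bystanders:** the arm never went near enough to touch any of them, and they look unmoved in the pictures. I did not measure their positions.

**What failed or disagreed**
- **First pinch missed:** the gripper closed fully above the crown. The fingertips really sit about 30 mm higher than the reported tool position: 34 mm by touching the crown, about 28 mm by camera. I measured this with the light touch and corrected every later height.
- **Lid swing:** the lid pushed outward with up to about 14 N mid-swing, so my arc was slightly tight. I widened it by 2 mm, and the force fell to about 6 N by the end.

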